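# Fit the green filter slide and lock the collar

## Task

Fit the green filter into the filter mount. First swing the mount's collar fully open (orange lever to the green dot), then slide the green filter's plate along its keyhole slot until the stud of the parking rack stands in the wide end, lift it off, and lower it, without dropping it, flat into the mount with its neck between the two pins. Finally turn the collar fully home to the red locked dot so that its claws hold the plate, let go, and leave the blue filter parked where it is.

Things in the scene. Friction and masses are not known exactly. Their poses are not given: they have to be found in the camera images.
- collar (a joint): angle of the mount's captive lock collar about the vertical axis through seat, rad: 0 = locked (lever at the red dot, hard stop), 0.85 = fully open (green dot, hard stop); grows anticlockwise seen from above. Stays where it is left (friction about 0.1 N m). Starts near locked, where its claws bar the seat.
- lever_grip (a point): grip point on the orange upright tab of the collar's lever, 62 mm from the collar's axis, 52 mm above the bench; turns with the collar. x axis points outwards from the collar's axis, z up. The tab is 10 mm thick (along y, the way it is pinched from above), 20 mm wide along x, and reaches from 20 to 70 mm above the bench.
- mount: grey filter mount, 164 x 116 mm, fixed; origin on the bench below the seat's centre, same axes as seat. On its steel collar stand two claws, at +y and -y of the seat when locked: lips 29 to 47 mm from the axis, 39 to 44 mm above the bench, 3 mm above the ears of a seated plate. With the collar open the plate can be lowered past them.
- seat (a point): centre of the mount's round aluminium seat, on its top face, 30 mm above the bench and on the collar's axis; x axis points away from the guide pins, z up. A rim 5 mm high, inner radius 28.5 mm, centres the plate's disc. A seated plate has its disc point here and its x axis along this x axis.
- pins (a point): mid-point between the mount's two steel guide pins, 55.5 mm from the seat's centre along its -x, at seat height. The pins leave a gap of 21 mm and rise to 47 mm above the bench; the plate's 16 mm neck goes between them and rests on a saddle level with the seat.
- green_slide: green filter slide: flat black plate 6 mm thick, 144 mm long, about 150 g; green glass in a black ring (45 mm across, 8 mm high) on its 52 mm disc, two ears 18 mm wide reaching 38 mm to each side (+y, -y) of the disc's centre, a neck 16 mm wide, a tail 40 mm wide. Origin at the disc's centre on the underside; x axis from tail to disc, z up.
- green_slide_grip (a point): grip point on the upright bare-metal tab on the green slide's neck: 36 mm from the disc's centre towards the tail (-x), 46 mm above the plate's underside. The tab is 10 mm thick (along y, the way it is pinched), 22 mm wide along x, and reaches from 6 to 61 mm above the underside. Axes as the slide's.
- green_slide_disc (a point): centre of the disc of the green slide, on its underside; axes as the slide's.
- green_slide_wide (a point): centre of the wide end (23 mm opening) of the green slide's keyhole slot, on the underside, 78 mm from the disc's centre towards the tail. The narrow part (10 mm) runs on towards the tail end; at the start the stud stands in it, 22 to 27 mm from the wide end's centre, so the plate is pulled along its own -x to free it.
- blue_slide_disc (a point): disc centre, on the underside, of the blue filter slide, which has the same shape as the green one and is parked beside it on the other stud; it is not to be disturbed. x axis from tail to disc.
- stud_left (a point): foot of the left-hand (+y) headed stud of the parking rack (grey plate 150 x 204 mm, fixed), on the rack's top, 14 mm above the bench. Shank 7 mm across; brass head 15 mm across, 8.5 to 13.5 mm above the rack's top. Which slide is on which stud changes. The slides start lying along this point's x axis, tails towards -x.
- stud_right (a point): the same for the right-hand stud, 100 mm from the left one along the rack's -y.
Not all that is in view belongs to the job. There is more than one size of the mount; the one meant has the size given above.

How it is judged:
By the outcome, as a careful person would: the job done as asked, in the order asked, and still so for the second after the job is handed in, with the robot touching nothing.
It also fails if it takes over 61 s, if anything falls off the work surface, if the arm or the gripper's body presses on something with over 40 N, if the wrist force passes 120 N, or if a joint passes its speed limit or range.

## Robot

A 6-joint arm with a two-finger parallel gripper is mounted at the origin on a cart in front of the work surface, level with it; the furniture and walls round the work are solid. World frame = base frame: x ahead of the robot, y to its left, z up, the work surface at z = 0. Lengths are in m, angles in rad, forces in N, time in s.
With the tool pointing down it reaches from about 0.3 to 0.775 m from the base axis. Payload 14.6 kg.
Tool frame: the origin (TCP) lies between the finger pads; the fingertips stand 22 mm ahead of it and the grasp point (between the pads) lies 3 mm ahead of it (nose_length is the distance from the TCP to the fingertips, in m); z points along the fingers, y is the line along which they close (so a half turn about z gives the same grasp; the last joint's range is limited). The gripper opens to 85 mm and grips with 20 to 120 N. Pads are 22 mm wide; open, the fingers measure 114 mm over their backs; the gripper's body (76 mm by 85 mm) begins 54 mm behind the grasp point. The pads swing forward as they close: fully open they stand 13 mm farther back than shut.
Start: joints at [1.147, 0.3, 1.521, -0, 1.321, -0.067], TCP at [0.192, 0.515, 0.253] pointing down, gripper open.
Joint ranges: [-3.03, 3.03], [-0.79, 2.21], [0.23, 2.52], [-1.04, 4.18], [0, 3.07], [-2.55, 2.55]. Speed limits (rad/s): [2.22, 2.22, 2.57, 3.14, 3.14, 3.14].

## Interface

Orientations are given as a unit quaternion [x, y, z, w].
In Python, from bench import * gives the robot as it stands.
- The arm moves only by the tool arm_command, never from a script. Its argument "moves" is a list of rows, each a list of 5 numbers: the shift along the tool's x, y, z scaled (see below), then the turn about the tool's z scaled (see below), then the opening, from -1 (shut) to 1 (fully open). A call has 1 to 8 rows; each row shifts and turns the commanded pose from where the row before left it, along the tool's axes as they then stand; what a row does not reach is not made up. The controller multiplies each number of a shift by 0.04 m and each number of a turn by 0.1 rad. A row lasts 1/10 s, in which the tool goes at most 50 mm and 8.59 degrees, less where a joint would pass 70% of its speed; a pose out of reach is approached as far as the arm can. A call with a number of a shift or a turn outside -1 to 1 is refused whole. A call with a gripper value outside its range is refused whole. The fingers move at their own pace and stop on an object; "grip_force" is the grip in N (left out, the last holds). Time passes only in rows, so rows that do not move let the fingers close. It gives the time, the measured TCP pose, the force, the opening and the grip force at its end, in the units of the state.
- get_obs(): the state, without advancing time (a new reading comes with each control period).
- grab_frame(name): name is "scene" or "side" or "wrist"; returns the picture (480x640x3 uint8, red, green, blue); there is no depth.
- camera_params(name): a dict with "camera_matrix" (3x3 intrinsics, pixels), "rvec" (rotation vector, rad) and "tvec" (3), from world to camera coordinates, as OpenCV has them; the wrist camera has in their place "hand_eye" (4x4, takes a point from camera to tool coordinates, whose origin is the TCP and whose axes are the flange's). Camera axes: x right, y down, z forward; pixel columns grow to the right and rows downward; lengths in m; the calibration is good to about 2 mm. A picture is of the moment at which its call begins: read the wrist's pose just before it. camera_params takes no time and is no camera call.
- hand_in(): hands the job in; it is judged then, once.
Trained networks look in the newest picture that a camera, given by its name, has taken for a name from the list of things; names that differ only in an ending like _2 or _b are one class to them, and where a whole thing is asked for, a point or a joint stands for the part that bears it (a point fixed in the world has none). Each returns a list of dicts, best first, with "conf" (0 to 1); they miss things now and then, are a little off and sometimes report something else, mostly with a low value. They report only what shows in the picture. A call takes as long as a camera call. They do not tell look-alikes from the thing itself.
- regions_of(camera, query): "mask" (480x640 bool, what is visible of it) and "xy" ([column, row] in pixels, amid what is visible of it).
The state is a dict: "clock": time; "joint_pos": joint angles; "joint_velocities": joint speeds; "effort": joint torques, N m; "tool_pos": TCP position; "orientation": TCP orientation; "contact_force": force on the tool from outside, world axes, zero at the start; "moment": the same for the moment, N m; "width": opening from 0.0 (shut) to 1.0 (fully open); "grasp_force": force on a finger pad.
Only numpy, scipy, OpenCV 4.12 (cv2) and the standard library are available. Lean on these libraries where they do the work, as an engineer would, in place of code of your own. Each camera call takes 0.05 s, during which the arm holds its last target. There are 200 camera calls.

## Working session

There is one attempt and no reset: what is moved stays moved. The work goes in short steps, Python scripts to look and compute and a tool call to move; the robot and the scene stay as the last step left them, time stands still between calls to the robot, and variables do not carry over. Pictures are saved under pics/ and viewed, at most 10 in all, crops included, and the job is handed in when it is done.

Besides the shell and the picture viewer there is one more tool, called after "Request:" by a JSON object that holds its "name" and its "arguments". arm_command: Moves the arm, as the interface text tells. Its arguments: {"type":"object","properties":{"moves":{"type":"array","items":{"type":"array","items":{"type":"number"}}},"grip_force":{"type":"number"}},"required":["moves"]}

```bash
mkdir -p pics; ls
cat > h.py <<'E'
from bench import *
import numpy as np, cv2
from scipy.spatial.transform import Rotation as R
def save(n,f):
    im=grab_frame(n); cv2.imwrite('pics/'+f,im[:,:,::-1]); return im
E
python3 - <<'E'
from h import *
o=get_obs(); print({k:np.round(v,4) for k,v in o.items()})
a=save('scene','s0.png'); b=save('side','d0.png')
for n in('scene','side','wrist'):
    p=camera_params(n); print(n,{k:np.round(v,4).tolist() for k,v in p.items()})
E
```

```text
pics
{'clock': np.float64(0.0), 'joint_pos': array([ 1.1474,  0.3005,  1.5216,  0.    ,  1.3207, -0.0666]), 'joint_velocities': array([0.0015, 0.0014, 0.0014, 0.0001, 0.0007, 0.0018]), 'effort': array([ 3.00000e-04, -5.43492e+01, -3.61803e+01,  0.00000e+00,
        4.00000e-03, -0.00000e+00]), 'tool_pos': array([0.192 , 0.5152, 0.2527]), 'orientation': array([ 1.774e-01,  9.841e-01, -6.000e-04, -1.000e-04]), 'contact_force': array([0.3233, 0.0533, 0.7417]), 'moment': array([-0.0118,  0.0065, -0.0048]), 'grasp_force': np.float64(0.0), 'width': np.float64(1.001)}
scene {'camera_matrix': [[466.3329, 0.0, 317.8738], [0.0, 466.3329, 240.9807], [0.0, 0.0, 1.0]], 'rvec': [2.1312, -0.8524, 0.4024], 'tvec': [-0.3859, 0.2787, 0.7622]}
side {'camera_matrix': [[452.9145, 0.0, 318.8244], [0.0, 452.9145, 240.7204], [0.0, 0.0, 1.0]], 'rvec': [0.3329, -2.7819, 1.2103], 'tvec': [0.5123, 0.1214, 0.9167]}
wrist {'camera_matrix': [[382.4443, 0.0, 325.1794], [0.0, 382.4443, 237.3428], [0.0, 0.0, 1.0]], 'hand_eye': [[-0.0006, -0.9446, -0.3282, 0.0846], [1.0, 0.0001, -0.002, 0.0007], [0.0019, -0.3282, 0.9446, -0.1208], [0.0, 0.0, 0.0, 1.0]]}
```

View pics/s0.png

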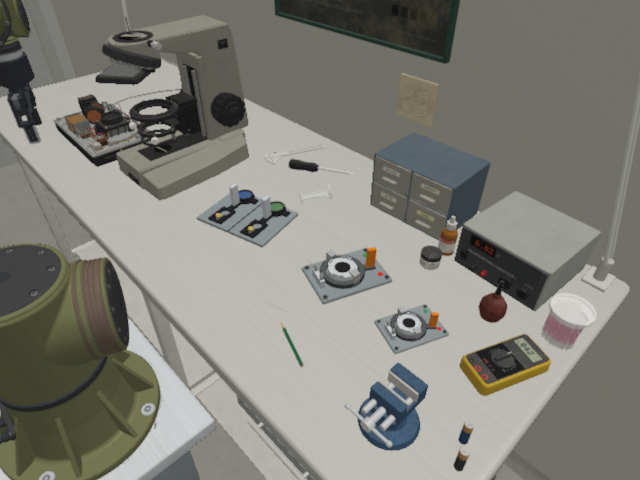

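View pics/d0.png

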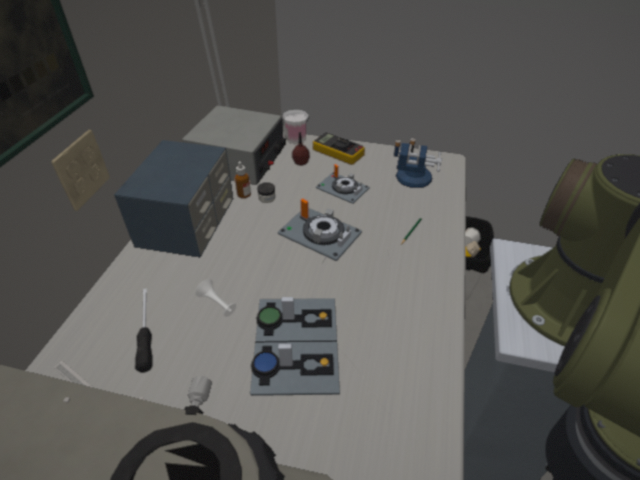

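The scene view shows two mounts, at (346,272) large and (411,326) small. The rack at (248,215) has blue on the left stud at (244,196) and green on the right at (277,208). I'll measure the mount sizes and confirm with crops.

```bash
cat >> h.py <<'E'
def ray(n,px,obs=None):
    p=camera_params(n); K=np.array(p['camera_matrix']); d=np.linalg.inv(K)@np.array([px[0],px[1],1.])
    if 'rvec' in p:
        M=cv2.Rodrigues(np.array(p['rvec']))[0]; return -M.T@np.array(p['tvec']).ravel(), M.T@d
    H=np.array(p['hand_eye']); T=R.from_quat(obs['orientation']).as_matrix()
    return obs['tool_pos']+T@H[:3,3], T@H[:3,:3]@d
def atz(n,px,z,obs=None):
    c,d=ray(n,px,obs); return c+d*(z-c[2])/d[2]
def proj(n,P,obs=None):
    p=camera_params(n); K=np.array(p['camera_matrix']); P=np.atleast_2d(P).astype(float)
    if 'rvec' in p: M=cv2.Rodrigues(np.array(p['rvec']))[0]; q=P@M.T+np.array(p['tvec']).ravel()
    else:
        H=np.array(p['hand_eye']); T=R.from_quat(obs['orientation']).as_matrix()
        q=((P-obs['tool_pos'])@T-H[:3,3])@H[:3,:3]
    q=q@K.T; return q[:,:2]/q[:,2:]
E
python3 - <<'E'
from h import *
for n in('scene','side'):
    im=grab_frame(n)
    for q,z in(('mount',.015),('green_slide',.02),('lever_grip',.045),('collar',.035),('stud_left',.014),('blue_slide_disc',.02)):
        for r in regions_of(n,q)[:3]:
            m=r['mask']; y,x=np.nonzero(m); pts=np.array([atz(n,p,z)[:2] for p in cv2.convexHull(np.c_[x,y].astype(np.int32))[:,0]],np.float32)
            rr=cv2.minAreaRect(pts*1000)
            print(n,q,round(r['conf'],2),np.round(r['xy']),m.sum(),np.round(rr[0]),np.round(rr[1]),round(rr[2]))
E
```

```text
scene mount 0.63 [406. 330.] 2058 [ 523. -264.] [ 90. 121.] 69
scene mount 0.58 [347. 276.] 3191 [550. -72.] [150. 182.] 70
scene green_slide 0.83 [266. 214.] 747 [543. 187.] [177.  91.] 31
scene lever_grip 0.78 [353. 270.] 885 [534. -92.] [122. 120.] 46
scene lever_grip 0.67 [268. 212.] 570 [521. 157.] [159.  81.] 30
scene lever_grip 0.64 [414. 327.] 591 [ 505. -281.] [75. 85.] 37
scene collar 0.95 [352. 268.] 896 [542. -85.] [124. 121.] 46
scene collar 0.59 [414. 327.] 667 [ 512. -276.] [80. 86.] 35
scene stud_left 0.66 [246. 221.] 1765 [511. 231.] [154. 207.] 15
scene blue_slide_disc 0.77 [234. 200.] 621 [518. 284.] [176.  91.] 33
side mount 0.94 [320. 234.] 2583 [548. -81.] [145. 186.] 71
side mount 0.86 [342. 188.] 885 [ 526. -266.] [115. 128.] 68
side mount 0.28 [302. 344.] 5130 [515. 237.] [152. 208.] 14
side green_slide 0.8 [280. 317.] 1337 [535. 179.] [141.  84.] 24
side lever_grip 0.59 [337. 183.] 259 [ 518. -242.] [ 65. 119.] 6
side lever_grip 0.56 [312. 230.] 731 [539. -73.] [ 92. 163.] 20
side lever_grip 0.55 [281. 360.] 1650 [503. 295.] [137.  74.] 23
side collar 0.88 [316. 230.] 785 [543. -86.] [ 94. 170.] 21
side collar 0.77 [340. 182.] 273 [ 522. -256.] [ 64. 131.] 7
side stud_left 0.87 [301. 347.] 5162 [513. 237.] [151. 209.] 15
side blue_slide_disc 0.93 [281. 362.] 1698 [508. 283.] [143.  77.] 20
```

Only the large one at (346,272) fits 164 x 116 mm; the other, at (411,326), measures about 100 mm. I'll move the wrist camera over it.

Request:
{"name": "arm_command", "arguments": {"moves": [[-0.97, -0.77, 0, 0, 1], [-0.97, -0.77, 0, 0, 1], [-0.97, -0.77, 0, 0, 1], [-0.97, -0.77, 0, 0, 1], [-0.97, -0.77, 0, 0, 1], [-0.97, -0.77, 0, 0, 1], [-0.97, -0.77, 0, 0, 1], [-0.97, -0.77, 0, 0, 1]]}}

```text
clock: 1.6
tool_pos: [0.3975, 0.1742, 0.2536]
orientation: [0.177, 0.984, 0.0, 0.0]
contact_force: [1.1, 0.7, -0.3]
width: 1.003
grasp_force: 0.0
```

Request:
{"name": "arm_command", "arguments": {"moves": [[-0.97, -0.77, 0, 0, 1], [-0.97, -0.77, 0, 0, 1], [-0.97, -0.77, 0, 0, 1], [-0.97, -0.77, 0, 0, 1], [-0.97, -0.77, 0, 0, 1], [-0.97, -0.77, 0, 0, 1], [0, 0, 0, 0, 1], [0, 0, 0, 0, 1]]}}

```text
clock: 2.4
tool_pos: [0.5505, -0.0791, 0.2527]
orientation: [0.178, 0.984, 0.0, -0.001]
contact_force: [0.5, 0.6, 0.2]
width: 0.997
grasp_force: 0.0
```

Run:
```python
from h import *
o=get_obs(); im=save('wrist','w1.png'); np.save('o1.npy',o,allow_pickle=True)
print({k:np.round(v,3) for k,v in o.items() if k in('clock','tool_pos','orientation','joint_pos')})
```

```text
{'clock': np.float64(2.4), 'joint_pos': array([-0.209,  0.315,  1.503,  0.   ,  1.325, -1.421]), 'tool_pos': array([ 0.55 , -0.079,  0.253]), 'orientation': array([ 0.178,  0.984,  0.   , -0.001])}
```

View pics/w1.png

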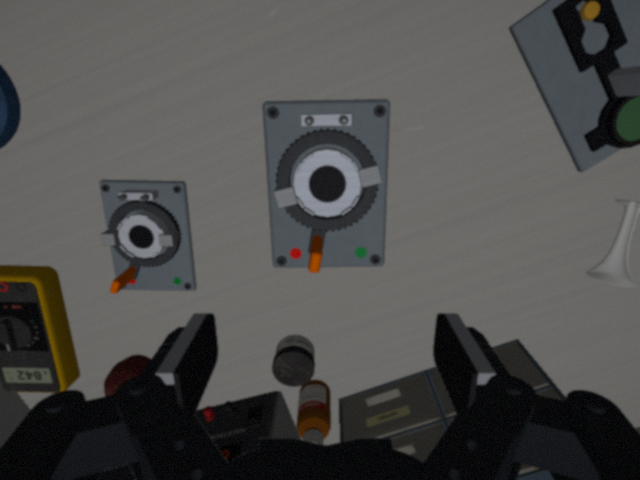

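The large mount fills (264-389, 98-268), with its seat centre at (327,183), pins at (309,121) and (344,120), lever at (316,255), red dot (296,254) and green dot (361,252). I'll refine these numerically.

Run:
```python
from h import *
o=np.load('o1.npy',allow_pickle=True).item(); im=cv2.imread('pics/w1.png'); hsv=cv2.cvtColor(im,cv2.COLOR_BGR2HSV)
g=cv2.cvtColor(im,cv2.COLOR_BGR2GRAY)
def blob(m,c,rad):
    yy,xx=np.mgrid[:480,:640]; m=m&((xx-c[0])**2+(yy-c[1])**2<rad**2); y,x=np.nonzero(m); return np.array([x.mean(),y.mean()]),m.sum(),m
hole,n,_=blob(g<50,(327,183),24); print('hole',hole,n)
H,S,V=hsv[...,0],hsv[...,1],hsv[...,2]
red,n1,_=blob(((H<6)|(H>174))&(S>150),(296,254),10); grn,n2,_=blob((H>50)&(H<85)&(S>110),(361,252),10); print(red,n1,grn,n2)
lev,n3,m=blob((H>5)&(H<20)&(S>150),(316,252),35); y,x=np.nonzero(m); print('lev',lev,n3,cv2.minAreaRect(np.c_[x,y].astype(np.float32)))
bright,nb,m=blob(g>150,(327,183),40); 
s=atz('wrist',hole,.03,o); print('seat',s.round(4))
p1,p2=[atz('wrist',p,.047,o) for p in((309,121),(344,120))]; print('pins',p1.round(4),p2.round(4),np.linalg.norm(p1-p2), ((p1+p2)/2).round(4))
d=s-(p1+p2)/2; print('dist',np.linalg.norm(d[:2]),'yaw',np.arctan2(d[1],d[0]), 'yaw from pins', np.arctan2(*(p2-p1)[[1,0]])-np.pi/2)
for z in(.012,.016,.02):
    c=[atz('wrist',p,z,o)[:2] for p in((264,102),(389,98),(385,266),(274,268))]
    print(z,[np.linalg.norm(c[i]-c[(i+1)%4]).round(4) for i in range(4)],np.mean(c,0).round(4), [ (np.arctan2(*(atz('wrist',q,z,o)-s)[[1,0]]), np.linalg.norm((atz('wrist',q,z,o)-s)[:2])) for q in(red,grn)])
    e=[c[3]-c[0],c[2]-c[1]]; print([np.arctan2(v[1],v[0]) for v in e])
crop=im[80:300,240:420]; cv2.imwrite('pics/w1c.png',cv2.resize(crop,None,fx=3,fy=2.7,interpolation=cv2.INTER_CUBIC)[:600])
```

```text
hole [326.83351121 183.49306297] 937
[295.27058824 252.84705882] 85 [360.42708333 251.95833333] 96
lev [315.34048257 253.86863271] 373 ((315.4690246582031, 253.8724365234375), (11.377232551574707, 36.20783615112305), 4.763641834259033)
seat [ 0.5349 -0.0717  0.03  ]
pins [ 0.4783 -0.0662  0.047 ] [ 0.4876 -0.0391  0.047 ] 0.028610641560210745 [ 0.483  -0.0527  0.047 ]
dist 0.05527273405586141 yaw -0.35191911083898625 yaw from pins -0.3316371428832743
0.012 [np.float64(0.1113), np.float64(0.1622), np.float64(0.1141), np.float64(0.1611)] [ 0.544  -0.0739] [(np.float64(-0.7631893486273159), np.float64(0.08109311833181772)), (np.float64(0.07618818558788544), np.float64(0.08110366789544993))]
[np.float64(-0.34748109302771657), np.float64(-0.3298039364381691)]
0.016 [np.float64(0.11), np.float64(0.1604), np.float64(0.1129), np.float64(0.1593)] [ 0.5432 -0.0736] [(np.float64(-0.7669766910596214), np.float64(0.07951562030822969)), (np.float64(0.08003106679984637), np.float64(0.07952806192562513))]
[np.float64(-0.34748109302771646), np.float64(-0.3298039364381692)]
0.02 [np.float64(0.1088), np.float64(0.1586), np.float64(0.1116), np.float64(0.1575)] [ 0.5424 -0.0733] [(np.float64(-0.77091728884698), np.float64(0.07793930901440735)), (np.float64(0.08402923383105561), np.float64(0.07795367787101896))]
[np.float64(-0.34748109302771635), np.float64(-0.3298039364381692)]<stdin>:5: RuntimeWarning: Mean of empty slice.
  ret = ret.dtype.type(ret / rcount)
```

View pics/w1c.png

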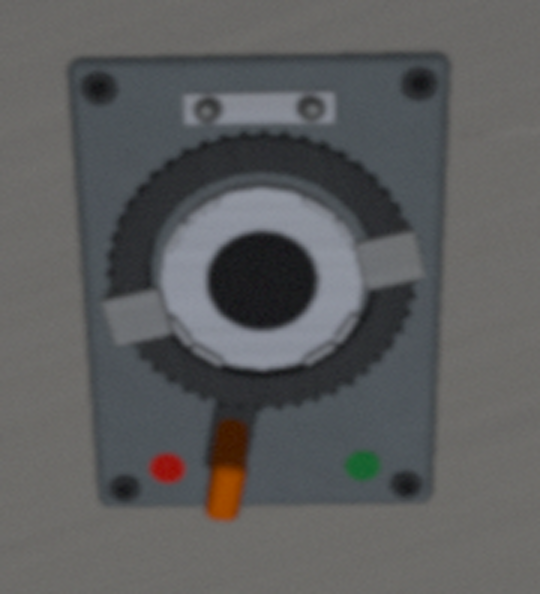

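Run:
```python
from h import *
o=np.load('o1.npy',allow_pickle=True).item(); s=np.array([.535,-.0717])
for px,z in(((315,262),.07),((315,262),.065),((317,252.3),.07),((314.2,271.5),.07)):
    P=atz('wrist',px,z,o)[:2]; d=P-s; print(px,z,P.round(4),np.hypot(*d).round(4),np.arctan2(d[1],d[0]).round(3))
from itertools import product
T=R.from_quat(o['orientation']).as_matrix(); print(T.round(3), np.arctan2(T[1,0],T[0,0]))
# cross-check seat in scene+side
for n in('scene','side'): print(n,proj(n,[[.535,-.0717,.03]]).round(1))
c1,d1=ray('scene',(343,270)); c2,d2=ray('side',(323,228))
A=np.c_[d1,-d2]; t=np.linalg.lstsq(A,c2-c1,rcond=None)[0]; print((c1+d1*t[0]).round(3),(c2+d2*t[1]).round(3))
```

```text
(315, 262) 0.07 [ 0.5877 -0.1024] 0.061 -0.527
(315, 262) 0.065 [ 0.5896 -0.1033] 0.0631 -0.524
(317, 252.3) 0.07 [ 0.5799 -0.0976] 0.0519 -0.522
(314.2, 271.5) 0.07 [ 0.5958 -0.1062] 0.0699 -0.517
[[-0.936  0.351 -0.001]
 [ 0.351  0.936  0.   ]
 [ 0.001 -0.    -1.   ]] 2.7831214938625797
scene [[341.9 266.3]]
side [[322.8 225.3]]
[ 0.536 -0.074  0.02 ] [ 0.535 -0.074  0.02 ]
```

```bash
cat >> h.py <<'E'
def plan(P,ang):  # tool x to world angle ang (mod pi nearest), after the turn shift to P
    o=get_obs(); T=R.from_quat(o['orientation']).as_matrix(); a=np.arctan2(T[1,0],T[0,0])
    t=-((ang-a+np.pi)%(2*np.pi)-np.pi); T2=T@R.from_rotvec([0,0,t]).as_matrix()
    s=T2.T@(np.array(P)-o['tool_pos'])
    print('turn units',round(t/.1,2),'shift units after turn',(s/.04).round(2),'tool',o['tool_pos'].round(4),'ang',a.round(3),'j6',o['joint_pos'][5].round(2),'t',round(float(o['clock']),2))
E
python3 - <<'E'
from h import *
L=lambda a,z:[.535+.062*np.cos(a),-.0717+.062*np.sin(a),z]
plan(L(-.522,.057),-.522+np.pi)
E
```

```text
turn units 1.65 shift units after turn [-1.14 -0.05  4.9 ] tool [ 0.5503 -0.0782  0.253 ] ang 2.784 j6 -1.42 t 2.45
```

Request:
{"name": "arm_command", "arguments": {"moves": [[0, 0, 0.7, 0.82, 1], [0, 0, 0.7, 0.83, 1], [-0.57, -0.02, 0.7, 0, 1], [-0.57, -0.03, 0.7, 0, 1], [0, 0, 0.7, 0, 1], [0, 0, 0.7, 0, 1], [0, 0, 0, 0, 1]]}}

```text
clock: 3.15
tool_pos: [0.5872, -0.1013, 0.0822]
orientation: [0.257, 0.966, -0.0, -0.003]
contact_force: [0.2, 0.5, -0.1]
width: 0.999
grasp_force: 0.0
```

Run:
```python
from h import *
L=lambda a,z:[.535+.062*np.cos(a),-.0717+.062*np.sin(a),z]
o=get_obs();plan(L(-.522,.057),-.522+np.pi)
im=save('wrist','w2.png')
```

```text
turn units 0.02 shift units after turn [-0.05 -0.01  0.63] tool [ 0.5872 -0.1013  0.0822] ang 2.621 j6 -1.28 t 3.15
```

View pics/w2.png

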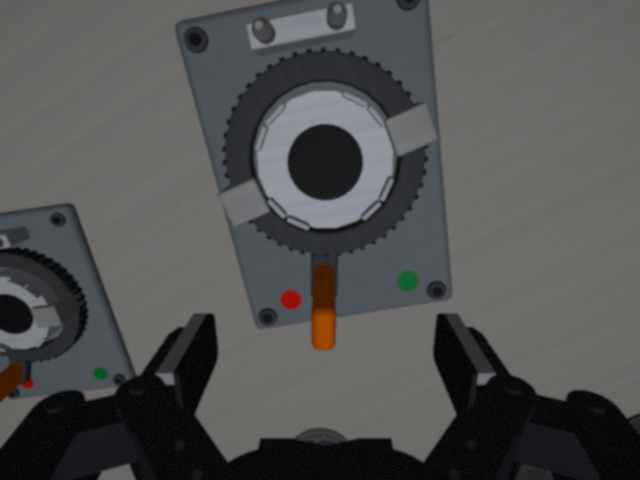

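The tab at (323,310) is centred between the fingers. I'll lower and pinch it.

Request:
{"name": "arm_command", "arguments": {"moves": [[-0.05, 0, 0.63, 0, 1], [0, 0, 0, 0, -1], [0, 0, 0, 0, -1], [0, 0, 0, 0, -1], [0, 0, 0, 0, -1], [0, 0, 0, 0, -1], [0, 0, 0, 0, -1]], "grip_force": 40}}

```text
clock: 3.9
tool_pos: [0.591, -0.1039, 0.0609]
orientation: [0.258, 0.966, 0.0, 0.0]
contact_force: [-2.3, 0.1, 6.4]
width: 0.108
grasp_force: 42.6
```

Run:
```python
from h import *
o=get_obs(); print(o['contact_force'],o['width'],o['grasp_force'])
L=lambda a,z:[.535+.062*np.cos(a),-.0717+.062*np.sin(a),z]
plan(L(.09,.057),.09+np.pi)
# arc in n rows: compute constant per-row tool step (turn dt each, shift before turn)
for n in(8,10,12):
    da=(.09+.522)/n; T=lambda a:np.array([[-np.cos(a),-np.sin(a)],[np.sin(a)*-1,np.cos(a)]]).T
    a=-.522; d=np.array(L(a+da,0)[:2])-np.array(L(a,0)[:2])
    X=-np.array([np.cos(a),np.sin(a)]); Y=np.array([X[1],-X[0]]) # z down: y=z x x
    print(n,'per row',(d@X/.04).round(3),(d@Y/.04).round(3),'turn',(-da/.1).round(3))
TT=R.from_quat(o['orientation']).as_matrix(); print(TT.round(2))
```

```text
[-2.3324448   0.09200995  6.44538706] 0.10792444912815559 42.59066462516785
turn units -6.12 shift units after turn [-0.23  0.93  0.1 ] tool [ 0.591  -0.1039  0.0609] ang 2.62 j6 -1.28 t 3.9Traceback (most recent call last):
  File "<stdin>", line 10, in <module>
AttributeError: 'float' object has no attribute 'round'
```

Request:
{"name": "arm_command", "arguments": {"moves": [[0.005, 0.12, 0, -0.765, -1], [0.005, 0.12, 0, -0.765, -1], [0.005, 0.12, 0, -0.765, -1], [0.005, 0.12, 0, -0.765, -1], [0.005, 0.12, 0, -0.765, -1], [0.005, 0.12, 0, -0.765, -1], [0.005, 0.12, 0, -0.765, -1], [0.005, 0.12, 0, -0.765, -1]]}}

```text
clock: 4.7
tool_pos: [0.5994, -0.0663, 0.0609]
orientation: [-0.046, 0.999, 0.0, 0.001]
contact_force: [-0.2, 4.3, 5.5]
width: 0.107
grasp_force: 42.6
```

Request:
{"name": "arm_command", "arguments": {"moves": [[0, 0, 0, 0, -1], [0, 0, 0, 0, -1]]}}

```text
clock: 4.9
tool_pos: [0.5994, -0.0664, 0.061]
orientation: [-0.044, 0.999, 0.0, 0.001]
contact_force: [2.4, 5.9, 5.3]
width: 0.112
grasp_force: 42.6
```

Request:
{"name": "arm_command", "arguments": {"moves": [[0, 0.06, 0, -0.35, -1], [0, 0.06, 0, -0.35, -1], [0, 0, 0, 0, -1]]}}

```text
clock: 5.2
tool_pos: [0.599, -0.0653, 0.0611]
orientation: [-0.079, 0.997, -0.002, 0.001]
contact_force: [3.6, -22.3, 2.8]
width: 0.11
grasp_force: 63.9
```

The hard stop is reached, with the force rising to 22 N. I'll relax, release and lift.

Request:
{"name": "arm_command", "arguments": {"moves": [[0, -0.08, 0, 0.35, -1], [0, 0, 0, 0, 0.2], [0, 0, 0, 0, 0.2], [0, 0, 0, 0, 0.2], [0, 0, -0.9, 0, 0.2], [0, 0, -1, 0, 1], [0, 0, -1, 0, 1], [0, 0, 0, 0, 1]]}}

```text
clock: 6.0
tool_pos: [0.6006, -0.0654, 0.1819]
orientation: [-0.063, 0.998, -0.001, 0.004]
contact_force: [0.3, -0.1, 0.5]
width: 1.0
grasp_force: 0.0
```

Run:
```python
from h import *
o=get_obs(); im=save('wrist','w3.png'); np.save('o3.npy',o,allow_pickle=True)
# TCP place to look at rack: about (.50,.19,.23), tool x towards robot along rack -x
plan([.50,.16,.25],.26+np.pi)
```

```text
turn units -1.34 shift units after turn [ 0.95  6.08 -1.8 ] tool [ 0.5996 -0.0653  0.1787] ang -3.016 j6 -1.87 t 6.05
```

View pics/w3.png

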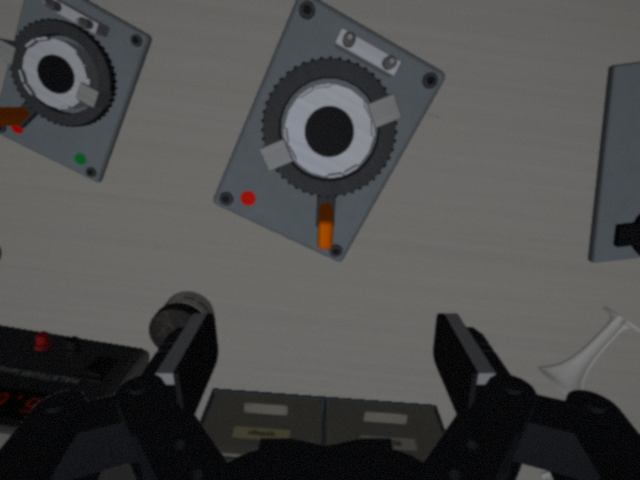

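The lever at (325,240) covers the green dot and the claws are clear, so the collar is open. Next is the rack.

Request:
{"name": "arm_command", "arguments": {"moves": [[0, 0, -0.9, -0.67, 1], [0, 0, -0.9, -0.67, 1], [0.16, 1, 0, 0, 1], [0.16, 1, 0, 0, 1], [0.16, 1, 0, 0, 1], [0.16, 1, 0, 0, 1], [0.16, 1, 0, 0, 1], [0.16, 1, 0, 0, 1]]}}

```text
clock: 6.85
tool_pos: [0.4988, 0.1582, 0.2467]
orientation: [-0.129, 0.992, -0.0, -0.001]
contact_force: [0.8, 0.2, -0.7]
width: 0.996
grasp_force: 0.0
```

Request:
{"name": "arm_command", "arguments": {"moves": [[0, 0.08, 0, 0, 1], [0, 0, 0, 0, 1]]}}

```text
clock: 7.05
tool_pos: [0.4988, 0.1606, 0.2471]
orientation: [-0.13, 0.991, -0.0, -0.001]
contact_force: [-0.6, 0.4, -0.0]
width: 1.0
grasp_force: 0.0
```

Run:
```python
from h import *
o=get_obs(); im=save('wrist','w4.png'); np.save('o4.npy',o,allow_pickle=True); print(o['tool_pos'],o['clock'])
for r in regions_of('wrist','green_slide')[:2]: print(r['conf'],r['xy'],r['mask'].sum()); np.save('gm.npy',r['mask'])
o3=np.load('o3.npy',allow_pickle=True).item(); g=cv2.imread('pics/w3.png',0)
yy,xx=np.mgrid[:480,:640]; m=(g<50)&((xx-330)**2+(yy-131)**2<30**2); y,x=np.nonzero(m); print(x.mean(),y.mean(),m.sum(),atz('wrist',(x.mean(),y.mean()),.03,o3))
p=[atz('wrist',q,.047,o3) for q in((348,38),(390,62))]; print(p,atz('wrist',(325,235),.07,o3))
```

```text
[0.49881898 0.160579   0.2470914 ] 7.05
0.79 [344.5, 257.7] 4941
328.83872767857144 130.98325892857142 1792 [ 0.53472015 -0.07151153  0.03      ]
[array([ 0.47896579, -0.06724189,  0.047     ]), array([ 0.48872786, -0.04002739,  0.047     ])] [ 0.59624811 -0.06621373  0.07      ]
```

View pics/w4.png

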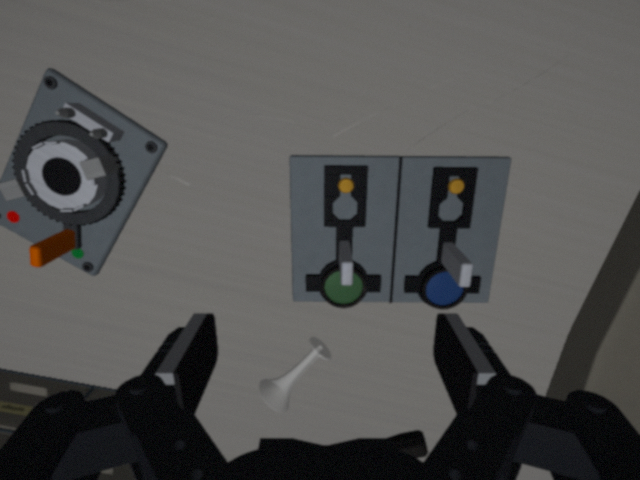

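The green slide is on the right stud: stud head (346,186), wide end (345,208), tab top (347,272), glass (343,287). The blue tab is at (462,270) and the opened collar is still open.

Run:
```python
from h import *
o=np.load('o4.npy',allow_pickle=True).item(); im=cv2.imread('pics/w4.png'); h=cv2.cvtColor(im,cv2.COLOR_BGR2HSV); g=cv2.cvtColor(im,cv2.COLOR_BGR2GRAY)
yy,xx=np.mgrid[:480,:640]
def blob(m,c,r):
    m=(m&((xx-c[0])**2+(yy-c[1])**2<r*r)).astype(np.uint8); y,x=np.nonzero(m); return np.array([x.mean(),y.mean()]),m
s1,_=blob((h[...,0]>12)&(h[...,0]<30)&(h[...,1]>120),(346,186),14)
s2,_=blob((h[...,0]>12)&(h[...,0]<30)&(h[...,1]>120),(456,186),14)
S1,S2=atz('wrist',s1,.0275,o),atz('wrist',s2,.0275,o); d=S2-S1; print('studs',S1,S2,np.linalg.norm(d),'rack x ang',np.arctan2(d[1],d[0])-np.pi/2)
_,m=blob((h[...,0]>45)&(h[...,0]<85)&(h[...,1]>70),(343,287),26); cn=max(cv2.findContours(m,0,2)[0],key=len); e=cv2.minEnclosingCircle(cn); print(e)
D=atz('wrist',e[0],.022,o); print('disc',D)
t,m=blob(g>165,(347,272),14); y,x=np.nonzero(m); print('tab white',t,m.sum(),cv2.minAreaRect(np.c_[x,y].astype(np.float32)))
tt=atz('wrist',t,.075,o); print('tab top',tt)
w=atz('wrist',(345,208),.02,o); print('wide',w,np.linalg.norm((w-S1)[:2]))
u=(D-S1)[:2]; print('slide yaw',np.arctan2(u[1],u[0]),np.hypot(*u),'should be .100-.105'); print('disc-tab',np.linalg.norm((D-tt)[:2]))
c=im[140:320,270:520]; cv2.imwrite('pics/w4c.png',cv2.resize(c,None,fx=3.2,fy=3.2,interpolation=cv2.INTER_CUBIC))
```

```text
studs [0.47817209 0.17386191 0.0275    ] [0.45321708 0.27003486 0.0275    ] 0.0993578768933737 rack x ang 0.2538814263477598
((342.65789794921875, 285.37969970703125), 19.831857681274414)
disc [0.57732259 0.19940192 0.022     ]
tab white [nan nan] 0 ((0.0, 0.0), (0.0, 0.0), 0.0)
tab top [nan nan nan]
wide [0.50051722 0.18005885 0.02      ] 0.023188513096976063
slide yaw 0.25210775391027856 0.10238707929829609 should be .100-.105
disc-tab nan<stdin>:5: RuntimeWarning: Mean of empty slice.
  ret = ret.dtype.type(ret / rcount)
```

View pics/w4c.png

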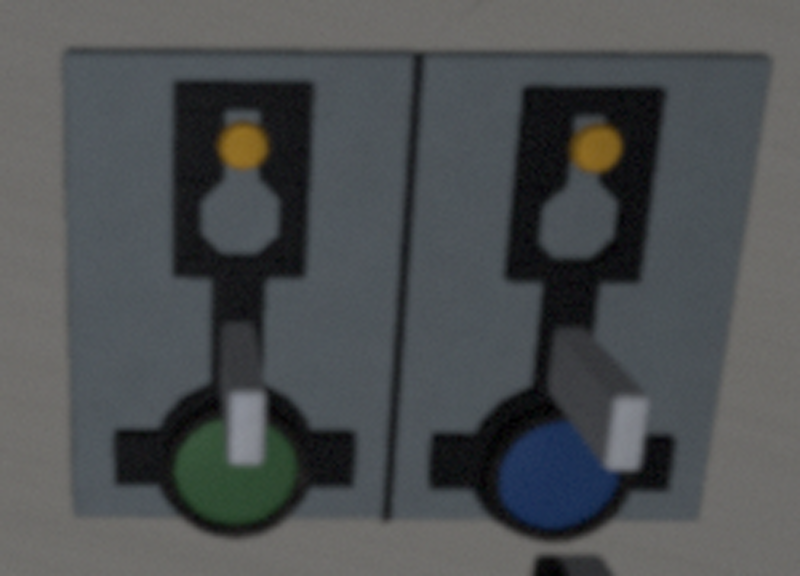

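Run:
```python
from h import *
o=np.load('o4.npy',allow_pickle=True).item()
print(atz('wrist',(347.3,273.8),.075,o), 'expected .5425 .1904')
plan([.5425,.1904,.09],.253+np.pi)
```

```text
[0.54151478 0.19108772 0.075     ] expected .5425 .1904
turn units 0.06 shift units after turn [-1.24  0.49  3.93] tool [0.4995 0.1593 0.2474] ang -2.883 j6 -1.59 t 7.15
```

Request:
{"name": "arm_command", "arguments": {"moves": [[-0.62, 0.25, 0.6, 0.06, 1], [-0.62, 0.24, 0.6, 0, 1], [0, 0, 0.9, 0, 1], [0, 0, 0.9, 0, 1], [0, 0, 0.9, 0, 1], [0, 0, 0, 0, 1], [0, 0, 0, 0, 1]]}}

```text
clock: 7.85
tool_pos: [0.5428, 0.1907, 0.0926]
orientation: [-0.126, 0.992, -0.0, -0.0]
contact_force: [0.3, -0.5, 0.8]
width: 0.999
grasp_force: 0.0
```

Run:
```python
from h import *
o=get_obs(); im=save('wrist','w5.png'); np.save('o5.npy',o,allow_pickle=True)
plan([.542,.1907,.061],.253+np.pi)
```

```text
turn units -0.01 shift units after turn [0.04 0.   0.82] tool [0.5433 0.191  0.0937] ang -2.889 j6 -1.55 t 7.9
```

View pics/w5.png

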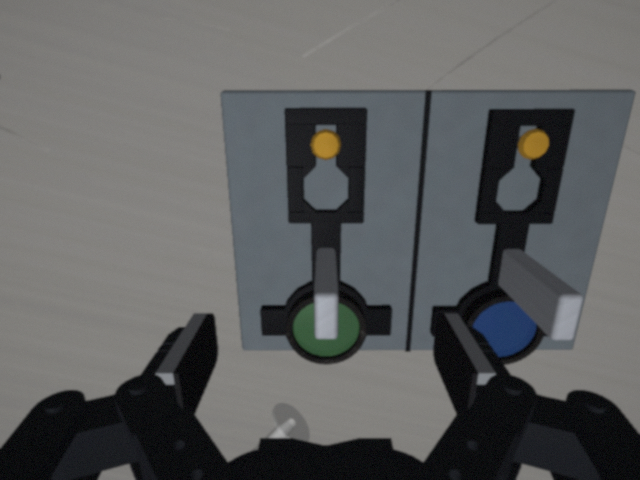

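The tab at (326,290) is centred, and the blue tab is clear of the right finger. I'll lower and grip.

Request:
{"name": "arm_command", "arguments": {"moves": [[0.04, 0, 0.82, 0, 1], [0, 0, 0, 0, -1], [0, 0, 0, 0, -1], [0, 0, 0, 0, -1], [0, 0, 0, 0, -1], [0, 0, 0, 0, -1], [0, 0, 0, 0, -1]], "grip_force": 60}}

```text
clock: 8.6
tool_pos: [0.5411, 0.1912, 0.0602]
orientation: [-0.126, 0.992, 0.0, 0.001]
contact_force: [-1.5, -0.5, 6.9]
width: 0.107
grasp_force: 59.2
```

Run:
```python
from h import *
o=get_obs(); im=save('wrist','w6.png'); np.save('o6.npy',o,allow_pickle=True); h=cv2.cvtColor(im,cv2.COLOR_RGB2HSV)
print(o['tool_pos'],o['contact_force'],o['moment'],o['width'])
m=(h[...,0]>12)&(h[...,0]<30)&(h[...,1]>120)
n,l,st,c=cv2.connectedComponentsWithStats(m.astype(np.uint8))
for i in range(1,n):
    if st[i,4]>60: print(st[i],c[i],atz('wrist',c[i],.0275,o))
plan(o['tool_pos'],.253+np.pi)
```

```text
[0.54112126 0.19124684 0.0602077 ] [-1.46370331 -0.48834316  6.86443545] [ 0.0333116   0.36570007 -0.00390378] 0.10742847694938946
[ 553  136   39   40 1107] [572.51671183 155.50045167] [0.45338586 0.26971948 0.0275    ]
[ 305  138   37   35 1008] [322.96626984 155.43353175] [0.4780071  0.17438703 0.0275    ]
turn units 0.0 shift units after turn [ 0. -0. -0.] tool [0.5411 0.1913 0.0602] ang -2.888 j6 -1.55 t 8.65
```

Request:
{"name": "arm_command", "arguments": {"moves": [[0, 0, -0.02, 0, -1], [0.15, 0, 0, 0, -1], [0.15, 0, 0, 0, -1], [0.15, 0, 0, 0, -1], [0.15, 0, 0, 0, -1], [0, 0, 0, 0, -1], [0, 0, 0, 0, -1]]}}

```text
clock: 9.35
tool_pos: [0.5171, 0.185, 0.0602]
orientation: [-0.126, 0.992, -0.0, -0.001]
contact_force: [-4.6, -0.4, 5.9]
width: 0.109
grasp_force: 59.1
```

Run:
```python
from h import *
o=get_obs(); im=save('wrist','w7.png'); np.save('o7.npy',o,allow_pickle=True)
print(o['tool_pos'],o['contact_force'],o['moment'],o['width'])
# crop around stud, and predicted pixel of wide centre
print(proj('wrist',[[.478,.1744,.0275]],o))
cv2.imwrite('pics/w7c.png',cv2.resize(im[60:380,200:460,::-1],None,fx=2,fy=1.85))
```

```text
[0.51706201 0.18498903 0.06018773] [-4.61659449 -0.44629762  5.9118094 ] [-0.14125541  0.5422859   0.05353185] 0.10928546566472036
[[323.22738454 216.13492007]]
```

View pics/w7c.png

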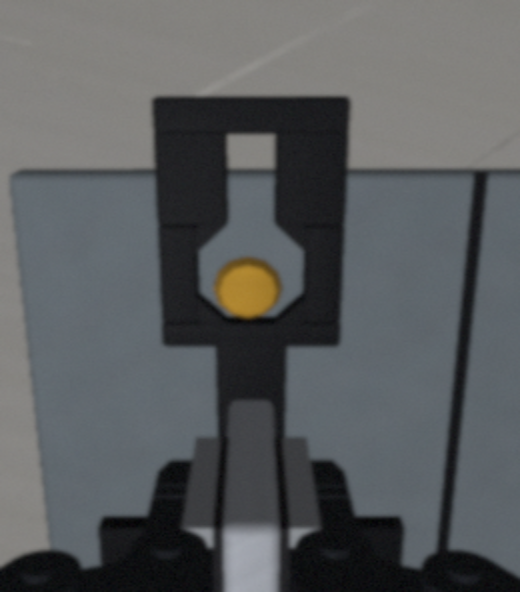

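Run:
```python
from h import *
o=np.load('o7.npy',allow_pickle=True).item(); T=R.from_quat(o['orientation']).as_matrix()
w=atz('wrist',(325.8,204.3),.02,o); s=atz('wrist',(200+248/2,60+288/1.85),.0275,o)
e=[atz('wrist',(325,60+y/1.85),.02,o) for y in(215,318)]
print(w,s,'stud rel wide in tool',(T.T@(s-w)*1000).round(1), np.linalg.norm(e[0]-e[1]), 'grip->wide',(T.T@(w-o['tool_pos'])).round(4))
```

```text
[0.47465005 0.17463256 0.02      ] [0.47772698 0.17466224 0.0275    ] stud rel wide in tool [-3.  -0.7 -7.5] 0.024739984718813196 grip->wide [0.0436 0.0006 0.0402]
```

The stud head at crop (248,288) is clear of the rim but sits about 3 mm past the opening's centre. I'll ease back and lift.

Request:
{"name": "arm_command", "arguments": {"moves": [[-0.07, 0.01, 0, 0, -1], [0, 0, 0, 0, -1], [0, 0, -0.2, 0, -1], [0, 0, -0.3, 0, -1], [0, 0, -0.5, 0, -1], [0, 0, -0.9, 0, -1], [0, 0, -0.9, 0, -1], [0, 0, 0, 0, -1]]}}

```text
clock: 10.2
tool_pos: [0.5218, 0.1867, 0.1778]
orientation: [-0.126, 0.992, 0.001, 0.004]
contact_force: [0.2, 0.2, -1.2]
width: 0.11
grasp_force: 58.5
```

Run:
```python
from h import *
o=get_obs(); im=save('wrist','w8.png'); np.save('o8.npy',o,allow_pickle=True)
print(o['tool_pos'],o['contact_force'],o['moment'],o['width'])
T=R.from_quat(o['orientation']).as_matrix(); print(T.round(3))
cv2.imwrite('pics/w8c.png',cv2.resize(im[:,:,::-1],None,fx=1.2,fy=1.2))
# target: grip of seated plate
y=-.342; u=np.array([np.cos(y),np.sin(y)]); P=np.array([.5348,-.0716])-.036*u; print(P); plan([*P,.13],y+np.pi)
```

```text
[0.52181989 0.18668137 0.17780607] [ 0.24874217  0.15262994 -1.21962097] [0.046101   0.01703543 0.04161634] 0.10959267590336363
[[-0.968 -0.251  0.008]
 [-0.251  0.968  0.002]
 [-0.008  0.    -1.   ]]
[ 0.50088491 -0.05952661]
turn units 5.95 shift units after turn [-1.59 -5.96  1.11] tool [0.5209 0.1864 0.175 ] ang -2.888 j6 -1.55 t 10.25
```

View pics/w8c.png

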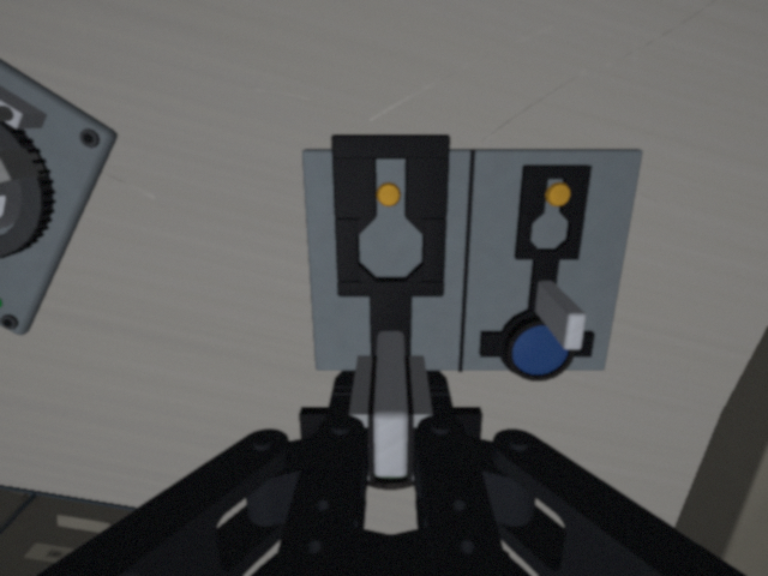

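The slide hangs level in the grip with the blue one undisturbed. I've slightly overrun the limit of ten views, so everything from here is checked numerically. First, the plate's offset in the grip.

Run:
```python
from h import *
o=np.load('o8.npy',allow_pickle=True).item(); T=R.from_quat(o['orientation']).as_matrix()
g=cv2.cvtColor(cv2.imread('pics/w8.png'),cv2.COLOR_BGR2GRAY).astype(float); g=cv2.GaussianBlur(g,(5,5),0)
z=o['tool_pos'][2]-.0402
def tx(p): return (T.T@(atz('wrist',p,z,o)-o['tool_pos']))[:2]
for c in(290,300,360,367): # tail end edge
    col=np.diff(g[95:130,c]); r=95+np.argmin(col)+.5; print('end',c,r,tx((c,r)).round(4))
for r in(135,150,165):
    row=np.diff(g[r,260:400]); a=260+np.argmin(row[:40])+.5; b=260+70+np.argmax(row[70:])+.5; print('sides',r,a,b,tx((a,r)).round(4),tx((b,r)).round(4))
c=325; col=np.diff(g[190:240,c]); r=190+np.argmin(col)+.5; print('wide far edge',r,tx((c,r)))
row=np.diff(g[206,290:365]); a=290+np.argmax(row)+.5; b=290+np.argmin(row)+.5; print(a,b,tx((a,206)),tx((b,206)))
```

```text
end 290 111.5 [ 0.0818 -0.0137]
end 300 111.5 [ 0.0818 -0.0097]
end 360 111.5 [0.0817 0.0142]
end 367 111.5 [0.0817 0.017 ]
sides 135 276.5 373.5 [ 0.0727 -0.0194] [0.0727 0.02  ]
sides 150 277.5 373.5 [ 0.0667 -0.0193] [0.0667 0.0202]
sides 165 277.5 372.5 [ 0.0606 -0.0195] [0.0606 0.0201]
wide far edge 230.5 [0.03179155 0.00024952]
298.5 351.5 [ 0.04295544 -0.01119543] [0.04295619 0.01170724]
```

Request:
{"name": "arm_command", "arguments": {"moves": [[0, 0, 0, 0.75, -1], [0, 0, 0, 0.75, -1], [0, 0, 0, 0.75, -1], [0, 0, 0, 0.75, -1], [0, 0, 0, 0.75, -1], [0, 0, 0, 0.75, -1], [0, 0, 0, 0.75, -1], [0, 0, 0, 0.7, -1]]}}

```text
clock: 11.05
tool_pos: [0.5196, 0.186, 0.1711]
orientation: [0.172, 0.985, -0.0, -0.001]
contact_force: [-0.6, -0.2, -2.2]
width: 0.108
grasp_force: 58.4
```

Request:
{"name": "arm_command", "arguments": {"moves": [[-0.12, -0.45, 0, 0, -1], [-0.2, -0.75, 0, 0, -1], [-0.24, -0.9, 0, 0, -1], [-0.24, -0.9, 0, 0, -1], [-0.24, -0.9, 0, 0, -1], [-0.24, -0.9, 0, 0, -1], [-0.2, -0.75, 0, 0, -1], [-0.11, -0.41, 0, 0, -1]]}}

```text
clock: 11.85
tool_pos: [0.4993, -0.0618, 0.1713]
orientation: [0.171, 0.985, -0.0, -0.001]
contact_force: [-0.9, 0.4, -1.6]
width: 0.107
grasp_force: 58.5
```

Request:
{"name": "arm_command", "arguments": {"moves": [[0, 0, 0, 0, -1], [0, 0, 0, 0, -1]]}}

```text
clock: 12.05
tool_pos: [0.4998, -0.0595, 0.1715]
orientation: [0.17, 0.985, 0.0, -0.001]
contact_force: [0.2, 0.3, -2.1]
width: 0.114
grasp_force: 58.6
```

Run:
```python
from h import *
y=-.342; u=np.array([np.cos(y),np.sin(y)]); P=np.array([.5348,-.0716])-.036*u; plan([*P,.11],y+np.pi)
o=get_obs(); print(o['width'],o['contact_force'])
im=save('wrist','w9.png'); np.save('o9.npy',o,allow_pickle=True)
print(proj('wrist',[[.4836,-.0537,.047]],o))
```

```text
turn units -0.0 shift units after turn [-0.03  0.01  1.54] tool [ 0.4998 -0.0595  0.1715] ang 2.799 j6 -1.42 t 12.05
0.11353309034348966 [ 0.24309798  0.31513896 -2.10433061]
[[324.99890784 212.1907331 ]]
```

Request:
{"name": "arm_command", "arguments": {"moves": [[-0.03, 0.01, 0.6, 0, -1], [0, 0, 0.6, 0, -1], [0, 0, 0.4, 0, -1], [0, 0, 0.3, 0, -1], [0, 0, 0.2, 0, -1], [0, 0, 0.1, 0, -1], [0, 0, 0, 0, -1], [0, 0, 0, 0, -1]]}}

```text
clock: 12.9
tool_pos: [0.5015, -0.0597, 0.0845]
orientation: [0.17, 0.985, 0.0, 0.0]
contact_force: [-1.9, 1.2, -2.7]
width: 0.112
grasp_force: 58.5
```

Run:
```python
from h import *
y=-.342; u=np.array([np.cos(y),np.sin(y)]); P=np.array([.5348,-.0716])-.036*u; plan([*P,.0762],y+np.pi)
o=get_obs(); print(o['width'],o['contact_force'],o['moment'])
```

```text
turn units 0.0 shift units after turn [ 0.02 -0.    0.21] tool [ 0.5015 -0.0597  0.0845] ang 2.8 j6 -1.42 t 12.9
0.1124432245260265 [-1.93933156  1.15060203 -2.71483443] [0.16404598 0.17132406 0.01594393]
```

Request:
{"name": "arm_command", "arguments": {"moves": [[0.02, 0, 0.05, 0, -1], [0, 0, 0.05, 0, -1], [0, 0, 0.05, 0, -1], [0, 0, 0, 0, -1]]}}

```text
clock: 13.3
tool_pos: [0.5006, -0.0595, 0.0779]
orientation: [0.17, 0.985, -0.0, -0.0]
contact_force: [-0.0, 0.7, -0.7]
width: 0.112
grasp_force: 58.6
```

Request:
{"name": "arm_command", "arguments": {"moves": [[0, 0, 0.04, 0, -1], [0, 0, 0.03, 0, -1], [0, 0, 0, 0, -1]]}}

```text
clock: 13.6
tool_pos: [0.5007, -0.0596, 0.0762]
orientation: [0.17, 0.985, -0.0, 0.0]
contact_force: [-7.5, 0.6, 12.6]
width: 0.112
grasp_force: 60.7
```

Contact came exactly at the flush height (0.0762), so it's seated. I'll release and lift.

Request:
{"name": "arm_command", "arguments": {"moves": [[0, 0, -0.02, 0, -1], [0, 0, 0, 0, 0.3], [0, 0, 0, 0, 0.3], [0, 0, 0, 0, 0.3], [0, 0, 0, 0, 0.3], [0, 0, -0.5, 0, 0.3], [0, 0, -1, 0, 1], [0, 0, -1, 0, 1]]}}

```text
clock: 14.4
tool_pos: [0.5002, -0.0595, 0.177]
orientation: [0.17, 0.985, 0.0, -0.001]
contact_force: [-0.1, -0.2, -0.0]
width: 0.956
grasp_force: 0.0
```

Request:
{"name": "arm_command", "arguments": {"moves": [[0.4, 0, -1, 0, 1], [0.4, 0, -0.7, 0, 1], [0, 0, 0, 0, 1], [0, 0, 0, 0, 1]]}}

```text
clock: 14.8
tool_pos: [0.4705, -0.0488, 0.2442]
orientation: [0.17, 0.985, -0.0, 0.001]
contact_force: [-0.1, 0.1, -0.7]
width: 0.997
grasp_force: 0.0
```

Run:
```python
from h import *
o=get_obs(); im=save('wrist','w10.png'); np.save('o10.npy',o,allow_pickle=True); print(o['tool_pos'],o['clock'])
h=cv2.cvtColor(im,cv2.COLOR_RGB2HSV); m=((h[...,0]>45)&(h[...,0]<85)&(h[...,1]>70)).astype(np.uint8)
c=sorted(cv2.findContours(m,0,2)[0],key=cv2.contourArea)[-1]; e=cv2.minEnclosingCircle(c); D=atz('wrist',e[0],.038,o); print('glass',e,D)
for q in('green_slide','lever_grip','mount'):
    for r in regions_of('wrist',q)[:2]: print(q,r['conf'],r['xy'],r['mask'].sum())
m=((h[...,0]>5)&(h[...,0]<20)&(h[...,1]>150)).astype(np.uint8)
for c in cv2.findContours(m,0,2)[0]:
    if cv2.contourArea(c)>80: print('orange',cv2.minAreaRect(c))
y=-.342;u=np.array([np.cos(y),np.sin(y)]);v=np.array([-u[1],u[0]]);S=np.array([.5348,-.0716])
pts=[[*(S+a*u+b*v),z] for a,b,z in((0,0,.038),(-118,20,36),(-118,-20,36),(0,38,36),(0,-38,36),(-55.5,14,47),(-55.5,-14,47)) for a,b,z in[(a/1e3,b/1e3,z if z<1 else z/1e3)]]
print('expected glass, tail corners, ears, pins',proj('wrist',pts,o).round(1).tolist())
```

```text
[ 0.47051392 -0.04876974  0.24421171] 14.8
glass ((325.3253173828125, 279.04583740234375), 20.898351669311523) [ 0.53721968 -0.07234643  0.038     ]
green_slide 0.82 [324.6, 248.9] 5333
lever_grip 0.59 [352.7, 290.8] 3714
lever_grip 0.59 [126.7, 318.9] 1968
mount 0.96 [147.9, 301.9] 6746
mount 0.68 [333.1, 254.7] 12758
orange ((129.18067932128906, 355.55694580078125), (8.161731719970703, 34.96879577636719), 39.289405822753906)
orange ((351.2899475097656, 334.45703125), (43.4150390625, 12.676459312438965), 81.57302856445312)
expected glass, tail corners, ears, pins [[325.2, 276.6], [348.9, 148.0], [301.4, 148.0], [365.5, 275.7], [285.0, 275.7], [341.3, 222.9], [309.1, 222.8]]
```

Run:
```python
from h import *
o=np.load('o10.npy',allow_pickle=True).item(); T=R.from_quat(o['orientation']).as_matrix()
g=cv2.GaussianBlur(cv2.imread('pics/w10.png',0),(3,3),0).astype(float)
for c in(308,316,335,343): col=np.diff(g[135:162,c]); print('tail end row',c,135+np.argmin(col)+.5,col.min())
for r in(155,165,175): row=np.diff(g[r,285:365]); print('sides',r,285+np.argmin(row[:40])+.5,285+40+np.argmax(row[40:])+.5)
y=-.342;u=np.array([np.cos(y),np.sin(y)]);v=np.array([-u[1],u[0]]);S=np.array([.5348,-.0716])
f=lambda a,b,z:proj('wrist',[[*(S+a*u+b*v),z]],o)[0].round(1).tolist()
print('exp side at rows',f(-.11,.02,.036),f(-.11,-.02,.036),f(-.1,.02,.036),f(-.1,-.02,.036))
print('exp ear front edge',f(.009,.034,.036),'back',f(-.009,.034,.036),'R',f(.009,-.034,.036),f(-.009,-.034,.036))
print('exp glass radius',f(0,.02,.038),f(.02,0,.038))
for c in(288,291,360,363): print('ear col',c,g[258:296,c].astype(int).tolist())
```

```text
tail end row 308 147.5 -25.0
tail end row 316 147.5 -25.0
tail end row 335 147.5 -27.0
tail end row 343 147.5 -25.0
sides 155 301.5 348.5
sides 165 301.5 347.5
sides 175 302.5 347.5
exp side at rows [348.7, 157.6] [301.6, 157.6] [348.5, 169.4] [301.9, 169.4]
exp ear front edge [361.0, 284.3] back [361.5, 266.9] R [289.5, 284.3] [288.9, 266.9]
exp glass radius [346.5, 276.6] [325.2, 295.6]
ear col 288 [46, 46, 47, 46, 45, 43, 39, 30, 19, 14, 17, 22, 24, 25, 25, 25, 24, 24, 23, 23, 23, 22, 21, 20, 21, 25, 32, 39, 43, 45, 45, 45, 46, 45, 45, 45, 47, 52]
ear col 291 [53, 57, 61, 64, 65, 64, 59, 45, 27, 17, 18, 22, 22, 23, 23, 23, 23, 23, 23, 23, 22, 21, 21, 22, 23, 25, 32, 38, 43, 44, 44, 45, 46, 45, 44, 44, 44, 44]
ear col 360 [55, 54, 54, 56, 57, 56, 50, 38, 23, 15, 17, 21, 22, 22, 22, 22, 22, 22, 22, 22, 22, 22, 21, 20, 21, 25, 33, 41, 44, 45, 44, 44, 44, 45, 44, 45, 45, 45]
ear col 363 [44, 44, 45, 46, 46, 45, 41, 33, 22, 15, 17, 21, 24, 24, 23, 23, 22, 22, 22, 22, 23, 23, 22, 22, 22, 25, 32, 39, 43, 44, 44, 44, 44, 42, 41, 41, 44, 52]
```

The plate is within 0.5 mm of where it must be, and level. Now I'll close the collar.

Run:
```python
from h import *
o=get_obs(); a=.083; P=[.5348+.063*np.cos(a),-.0716+.063*np.sin(a),.12]
print(P,atz('wrist',(351,343),.07,np.load('o10.npy',allow_pickle=True).item())); plan(P,a+np.pi)
```

```text
[np.float64(0.597583121049489), np.float64(-0.06637700169584283), 0.12] [ 0.59058224 -0.06667992  0.07      ]
turn units -4.25 shift units after turn [-3.14 -0.7   3.06] tool [ 0.4704 -0.0488  0.2429] ang 2.8 j6 -1.41 t 15.0
```

Request:
{"name": "arm_command", "arguments": {"moves": [[0, 0, 0, -0.85, 1], [0, 0, 0, -0.85, 1], [0, 0, 0, -0.85, 1], [0, 0, 0, -0.85, 1], [0, 0, 0, -0.85, 1], [-0.8, -0.17, 0, 0, 1], [-0.8, -0.18, 0, 0, 1], [-0.8, -0.18, 0.1, 0, 1]]}}

```text
clock: 15.8
tool_pos: [0.5693, -0.0622, 0.2394]
orientation: [-0.042, 0.999, 0.0, -0.0]
contact_force: [-0.4, 0.1, -0.6]
width: 1.0
grasp_force: 0.0
```

Request:
{"name": "arm_command", "arguments": {"moves": [[-0.74, -0.17, 0.4, 0, 1], [0, 0, 0.85, 0, 1], [0, 0, 0.85, 0, 1], [0, 0, 0.85, 0, 1], [0, 0, 0, 0, 1], [0, 0, 0, 0, 1]]}}

```text
clock: 16.4
tool_pos: [0.5981, -0.0663, 0.1222]
orientation: [-0.042, 0.999, 0.0, -0.001]
contact_force: [-0.3, -0.2, 1.1]
width: 1.002
grasp_force: 0.0
```

Run:
```python
from h import *
o=get_obs(); a=.083; P=[.5348+.063*np.cos(a),-.0716+.063*np.sin(a),.059]; plan(P,a+np.pi)
im=save('wrist','w11.png'); h=cv2.cvtColor(im,cv2.COLOR_RGB2HSV); m=((h[...,0]>5)&(h[...,0]<20)&(h[...,1]>150)).astype(np.uint8)
for c in cv2.findContours(m,0,2)[0]:
    if cv2.contourArea(c)>80: r=cv2.minAreaRect(c); print('orange',r)
print(proj('wrist',[[.5348+.062*np.cos(a),-.0716+.062*np.sin(a),.07]],o))
```

```text
turn units 0.0 shift units after turn [ 0.01 -0.    1.58] tool [ 0.5981 -0.0663  0.1222] ang -3.058 j6 -1.83 t 16.4
orange ((128.0, 472.0), (14.0, 14.0), 0.0)
orange ((325.5, 264.5), (63.0, 19.0), 90.0)
[[324.53804194 280.83899702]]
```

Request:
{"name": "arm_command", "arguments": {"moves": [[0, 0, 0.8, 0, 1], [0, 0, 0.78, 0, 1], [0, 0, 0, 0, -1], [0, 0, 0, 0, -1], [0, 0, 0, 0, -1], [0, 0, 0, 0, -1], [0, 0, 0, 0, -1], [0, 0, 0, 0, -1]], "grip_force": 40}}

```text
clock: 17.25
tool_pos: [0.5985, -0.0663, 0.0601]
orientation: [-0.042, 0.999, -0.0, 0.001]
contact_force: [-1.7, -0.5, 7.1]
width: 0.112
grasp_force: 42.6
```

Request:
{"name": "arm_command", "arguments": {"moves": [[0.005, -0.12, 0, 0.765, -1], [0.005, -0.12, 0, 0.765, -1], [0.005, -0.12, 0, 0.765, -1], [0.005, -0.12, 0, 0.765, -1], [0.005, -0.12, 0, 0.765, -1]]}}

```text
clock: 17.75
tool_pos: [0.5958, -0.0903, 0.0601]
orientation: [0.15, 0.989, -0.0, 0.001]
contact_force: [-1.3, -1.2, 7.3]
width: 0.113
grasp_force: 42.5
```

Run:
```python
from h import *
o=get_obs(); d=o['tool_pos'][:2]-[.5348,-.0716]; print(np.hypot(*d),np.arctan2(d[1],d[0]),o['contact_force'],o['moment'])
a=-.768; plan([.5348+.063*np.cos(a),-.0716+.063*np.sin(a),.059],a+np.pi)
```

```text
0.06385849922254826 -0.2977397633444293 [-1.26260274 -1.21008297  7.29514265] [-0.07917128  0.27428043  0.20040409]
turn units 4.66 shift units after turn [-0.15 -0.72  0.03] tool [ 0.5958 -0.0903  0.0601] ang 2.839 j6 -1.48 t 17.75
```

Request:
{"name": "arm_command", "arguments": {"moves": [[0.005, -0.12, 0, 0.765, -1], [0.005, -0.12, 0, 0.765, -1], [0.005, -0.12, 0, 0.765, -1], [0.005, -0.12, 0, 0.765, -1], [0.005, -0.12, 0, 0.765, -1], [0.005, -0.12, 0, 0.765, -1], [0, 0, 0, 0, -1]]}}

```text
clock: 18.45
tool_pos: [0.5812, -0.1155, 0.0601]
orientation: [0.372, 0.928, -0.0, 0.001]
contact_force: [-0.9, -3.7, 6.7]
width: 0.106
grasp_force: 42.3
```

Request:
{"name": "arm_command", "arguments": {"moves": [[0, -0.06, 0, 0.35, -1], [0, -0.05, 0, 0.3, -1], [0, 0, 0, 0, -1]]}}

```text
clock: 18.75
tool_pos: [0.5804, -0.1159, 0.0603]
orientation: [0.4, 0.917, 0.002, 0.003]
contact_force: [20.1, 16.7, -2.9]
width: 0.109
grasp_force: 61.7
```

Run:
```python
from h import *
o=get_obs(); d=o['tool_pos'][:2]-[.5348,-.0716]; print(np.hypot(*d),np.arctan2(d[1],d[0]),o['contact_force'],o['moment'])
a=-.768; plan([.5348+.063*np.cos(a),-.0716+.063*np.sin(a),.059],a+np.pi)
```

```text
0.06357566052020325 -0.7708030211667736 [20.09411011 16.65215386 -2.90196426] [ 2.42939926 -2.78456266  0.87115462]
turn units -0.54 shift units after turn [0.01 0.   0.03] tool [ 0.5804 -0.1159  0.0603] ang 2.319 j6 -1.01 t 18.75
```

Hard stop reached at the locked angle (-0.771, expected -0.768). Relax, release, lift away.

Request:
{"name": "arm_command", "arguments": {"moves": [[0, 0.08, 0, -0.4, -1], [0, 0, 0, 0, 0.2], [0, 0, 0, 0, 0.2], [0, 0, 0, 0, 0.2], [0, 0, -0.9, 0, 0.2], [0, 0, -1, 0, 1], [0.5, 0, -1, 0, 1], [0.5, 0, -1, 0, 1]]}}

```text
clock: 19.55
tool_pos: [0.551, -0.0873, 0.2162]
orientation: [0.382, 0.924, -0.0, -0.0]
contact_force: [-0.6, -0.4, 0.6]
width: 1.0
grasp_force: 0.0
```

Request:
{"name": "arm_command", "arguments": {"moves": [[0.4, 0, -0.5, 0, 1], [0, 0, 0, 0, 1], [0, 0, 0, 0, 1]]}}

```text
clock: 19.85
tool_pos: [0.5404, -0.0762, 0.2346]
orientation: [0.382, 0.924, 0.0, 0.0]
contact_force: [0.4, 0.4, -0.3]
width: 0.999
grasp_force: 0.0
```

Run:
```python
from h import *
o=get_obs(); im=save('wrist','w12.png'); print(o['tool_pos'],o['clock'],o['contact_force'])
h=cv2.cvtColor(im,cv2.COLOR_RGB2HSV); m=((h[...,0]>5)&(h[...,0]<20)&(h[...,1]>150)).astype(np.uint8)
for c in cv2.findContours(m,0,2)[0]:
    if cv2.contourArea(c)>80: r=cv2.minAreaRect(c); print('orange',np.round(r[0]),np.round(r[1]),r[2])
y=-.342;u=np.array([np.cos(y),np.sin(y)]);v=np.array([-u[1],u[0]]);S=np.array([.5348,-.0716])
f=lambda a,b,z:proj('wrist',[[*(S+a*u+b*v),z]],o)[0].round(1).tolist()
for a in(-.425,-.39,-.35): print('exp lever top in/out',a,f(.052*np.cos(a),.052*np.sin(a),.07),f(.072*np.cos(a),.072*np.sin(a),.07),f(.052*np.cos(a),.052*np.sin(a),.025))
print('exp glass',f(0,0,.038),'tail',f(-.118,.02,.036),f(-.118,-.02,.036))
m=((h[...,0]>45)&(h[...,0]<85)&(h[...,1]>70)).astype(np.uint8)
c=sorted(cv2.findContours(m,0,2)[0],key=cv2.contourArea)[-1]; print('glass',cv2.minEnclosingCircle(c))
m=(((h[...,0]<6)|(h[...,0]>174))&(h[...,1]>150)).astype(np.uint8)
for c in cv2.findContours(m,0,2)[0]:
    if cv2.contourArea(c)>30: print('red',cv2.minAreaRect(c)[:2])
g=cv2.GaussianBlur(cv2.cvtColor(im,cv2.COLOR_RGB2GRAY),(3,3),0)
for b in(.033,.038,-.033,-.038): # brightness at claw lip: bright claw expected over ear when locked
    x,yy=map(int,np.round(f(0,b,.044))); print('claw',b,g[yy-1:yy+2,x-1:x+2].mean())
x,yy=map(int,np.round(f(.015,.024,.036)));
```

```text
[ 0.54036315 -0.07619043  0.2345746 ] 19.85 [ 0.36188795  0.37914012 -0.34974448]
orange [411. 416.] [60. 34.] 75.3791275024414
orange [326. 272.] [39. 11.] 90.0
exp lever top in/out -0.425 [325.3, 272.4] [325.7, 294.4] [325.3, 252.3]
exp lever top in/out -0.39 [327.5, 272.4] [328.7, 294.3] [327.3, 252.2]
exp lever top in/out -0.35 [330.0, 272.2] [332.1, 294.1] [329.5, 252.1]
exp glass [324.2, 200.9] tail [281.3, 51.7] [235.3, 76.2]
glass ((323.9964904785156, 201.52316284179688), 23.264875411987305)
red ((233.520263671875, 440.6283874511719), (34.17680740356445, 34.52554702758789))
red ((414.0, 412.0), (6.0, 12.0))
claw 0.033 112.0
claw 0.038 111.44444444444444
claw -0.033 111.44444444444444
claw -0.038 110.22222222222223
```

The lever is at the locked angle, the claws are over the ears and the plate is in place. Handing in.

```bash
python3 -c "
from bench import *
print(hand_in())"
```

```text
the job is handed in; nothing more can be done
None
```

The green filter sits level in the large mount and the collar is turned home to the red dot with its claws over the ears. The blue filter was left on its stud. The job was handed in at about 20 s, but I viewed 11 pictures against the limit of 10, and `hand_in()` returned no verdict.

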